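# Clip a board carrier into the soldering jig

## Robot

A 6-joint arm with a two-finger parallel gripper is mounted at the origin on the work surface. World frame = base frame: x ahead of the robot, y to its left, z up, the work surface at z = 0. Lengths are in m, angles in rad, forces in N, time in s.
With the tool pointing down it reaches from about 0.375 to 0.975 m from the base axis. Payload 3.8 kg.
Tool frame: the origin (TCP) lies midway between the tips of the shut fingers; the grasp point (between the pads) lies 19 mm behind it; z points along the fingers, y is the line along which they close (so a half turn about z gives the same grasp; the last joint's range is limited). The gripper opens to 85 mm and grips with 20 to 120 N. Pads are 22 mm wide; open, the fingers measure 114 mm over their backs; the gripper's body (76 mm by 85 mm) begins 54 mm behind the grasp point. The pads swing forward as they close: fully open they stand 13 mm farther back than shut.
Start: joints at [1.2, 0.264, 1.604, -0, 1.274, -0.037], TCP at [0.221, 0.638, 0.231] pointing down, gripper open.
Joint ranges: [-2.63, 2.63], [-0.94, 2.18], [0.31, 2.57], [-1.31, 4.45], [0, 2.66], [-2.55, 2.55]. Speed limits (rad/s): [2.57, 2.57, 3.14, 3.14, 3.14, 3.14].

## Interface

Orientations are given as a rotation vector (axis times angle).
In Python, from workcell import bot, imaging gives the robot as it stands.
- The arm moves only by the tool step_arm, never from a script. Its argument "series" is a list of rows, each an object of numbers: "grip": the closure, from -1 (fully open) to 1 (shut); "x", "y", "z": the shift along the tool's x, y, z normalised to -1 to 1, where 1 is 500 mm; "ax", "ay", "az": the turn, a rotation vector about the tool's x, y, z normalised to -1 to 1, where 1 is 30 degrees. A call has 1 to 12 rows; each row is the pose to reach, as a shift and turn from the pose commanded when the call began, along the tool's axes at that moment; what a row does not reach only later rows make up. A row lasts 1/10 s, in which the tool goes at most 50 mm and 8.59 degrees, less where a joint would pass 70% of its speed; a pose out of reach is approached as far as the arm can. A call with a number of a shift or a turn outside -1 to 1 is refused whole. A call with a gripper value outside its range is refused whole. The fingers move at their own pace and stop on an object; "force" is the grip in N (left out, the last holds). Time passes only in rows, so rows that repeat a pose let the fingers close. It gives the time, the measured TCP pose, the force, the opening and the grip force at its end, in the units of the state.
- bot.read_state(): the state, without advancing time (a new reading comes with each control period).
- imaging.read_camera(name): name is "scene" or "top" or "wrist"; returns a dict with "img" (400x640x3 uint8, red, green, blue), "fx", "fy", "cx", "cy" (pixels), "k1" (the pictures are not rectified: a ray, as slopes to the right and down, at radius r is drawn at 1 + k1 r^2 times it, then the intrinsics apply), "R" (3x3) and "t" (3): a world point X has camera coordinates R X + t. Camera axes: x right, y down, z forward; pixel columns grow to the right and rows downward; lengths in m; the calibration is good to about 2 mm. A picture is of the moment at which its call begins. There is no depth.
- bot.finish_job(): hands the job in; it is judged then, once.
The state is a dict: "time": time; "q": joint angles; "joint_vel": joint speeds; "joint_torque": joint torques, N m; "tool_pos": TCP position; "tcp_rot": TCP orientation; "wrist_force": force on the tool from outside, world axes, zero at the start; "torque": the same for the moment, N m; "width": opening from 0.0 (shut) to 1.0 (fully open); "grip_force": force on a finger pad.
Only numpy, scipy, OpenCV 4.12 (cv2) and the standard library are available. Lean on these libraries where they do the work, as an engineer would, in place of code of your own. Each camera call takes 0.05 s, during which the arm holds its last target. There are 200 camera calls.

## Task

Hold down the long flap of the soldering jig's spring clip with one fingertip so that its jaw stands open, and with the other fingertip push the flat board carrier along the channel, beneath the jaw, until it is fully home against the end stop. Keep the clip held open until the carrier is home, then let go so that the jaw closes onto the carrier, and move away. Do not lift the carrier and do not disturb the other things on the bench.

Things in the scene. Friction and masses are not known exactly. Their poses are not given: they have to be found in the camera images.
- jig: Aluminium jig fixed to the bench. Origin: on the bench under the middle of its deck; +x the way the carrier is pushed, +y the clip's side. Deck x -75 to 75, y -33 to 33 mm, top 30 mm above the bench. A channel y -26 to 26 mm runs along x between rails 5 mm thick, 8 mm high; open at -x, closed by the stop. A 10 mm high foot plate spans x -93 to 77, y -40 to 90 mm.
- stop (a point): Foot of the inner face of the channel's end stop, at deck height in mid-channel: jig x = 65 mm, y = 0, 30 mm above the bench. The stop is 8 mm high.
- hinge (a point): Point on the clip's hinge line, which runs along jig x at y = 44 mm, 33.5 mm above the bench; this point is at jig x = -17.5 mm, the middle of the flap's length. 38 mm high brackets, 10 mm wide, hold the hinge at x = -85 and 70 mm.
- clip (a joint): Angle (rad) of the bent steel spring clip, a rocker: 0 = flap up, jaw down (empty); 0.55 = flap down to its limit. Pressing the flap (+y side) raises the jaw over the channel. The jaw clears the carrier above about 0.23 and rests on it at about 0.2; 0.4 is a comfortable opening. The flap takes about 3 to 6 N; let go, the clip closes by itself.
- flap (a point): Middle of the top of the clip's flap, a plate 125 mm along jig x (-80 to 45 mm), y 46 to 77 mm, polished and slippery (friction 0.2), pressed anywhere. At joint 0 it slopes up outwards by 0.4 rad, this point 43 mm above the bench; at 0.4 it is level, 35 mm above the bench, so tips of equal height press it and push the carrier's edge 5 mm above the deck; fully down 32 mm.
- jaw (a point): Underside of the clip's jaw, middle of its end facing the carrier. The jaw is a block at jig x 40 to 65 mm, y 14 to 21 mm; with the joint at 0 its underside is 5.5 mm above the deck and bars the way of the 10 mm thick carrier. A bent plate joins it to the hinge.
- carrier: Flat grey board carrier, a slab 60 mm (x) by 50 mm (y) by 10 mm thick, 55 to 110 g, a small round red board let into its top. Origin: centre of its underside; x points along the channel to the stop. It lies loose in the channel, short of the jaw. Home, its leading edge touches the stop and its origin is at jig x = 35 mm. Its trailing edge (-x) is free to push.
- spool: Bystander: solder reel, 48 mm across, 32 mm high, standing on its flange. Origin under its centre.
- tin: Bystander: small jar, 44 mm across, 35 mm high. Origin under its centre.
- screwdriver: Bystander: screwdriver 150 mm long, lying along its x. Origin at its underside.
- spare_board: Bystander: bare round red board, 52 mm across, 5 mm thick, lying on the bench. Origin under its centre.
- cup: Bystander: white cup, 72 mm across, 85 mm high. Origin under its centre.
- wrench: Bystander: wrench 140 mm long, lying along its x. Origin at its underside.
- block: Bystander: wooden block 70 x 40 x 30 mm. Origin under its centre.
Not all that is in view belongs to the job. What is shaped like the jig but orange or pink is not meant.

How it is judged:
By the outcome, as a careful person would: the job done as asked, in the order asked, and still so for the second after the job is handed in, with the robot touching nothing.
It also fails if it takes over 58 s, if anything falls off the work surface, if the arm or the gripper's body presses on something with over 40 N, if the wrist force passes 120 N, or if a joint passes its speed limit or range.

## Working session

There is one attempt and no reset: what is moved stays moved. The work goes in short steps, Python scripts to look and compute and a tool call to move; the robot and the scene stay as the last step left them, time stands still between calls to the robot, and variables do not carry over. Pictures are saved under pics/ and viewed, at most 10 in all, crops included, and the job is handed in when it is done.

Besides the shell and the picture viewer there is one more tool, called after "Emit:" in YAML: its name, and indented under it one key for each argument. step_arm: Moves the arm, as the interface text tells. Scaled input: -1 to 1 covers 500 mm each way for a shift and 30 degrees each way for a turn. Its arguments: {"type":"object","properties":{"series":{"type":"array","items":{"type":"object","properties":{"grip":{"type":"number"},"x":{"type":"number","minimum":-1,"maximum":1},"y":{"type":"number","minimum":-1,"maximum":1},"z":{"type":"number","minimum":-1,"maximum":1},"ax":{"type":"number","minimum":-1,"maximum":1},"ay":{"type":"number","minimum":-1,"maximum":1},"az":{"type":"number","minimum":-1,"maximum":1}}}},"force":{"type":"number"}},"required":["series"]}

```bash
mkdir -p pics; cat > h.py <<'E'
import numpy as np, cv2
from workcell import bot, imaging
def snap(n,f):
    c=imaging.read_camera(n); cv2.imwrite(f,c["img"][:,:,::-1]); 
    np.savez(f[:-4]+'.npz',**{k:np.array(v) for k,v in c.items()}); return c
def load(f): return dict(np.load(f))
def pt(c,u,v,z):
    d=np.array([(u-c["cx"])/c["fx"],(v-c["cy"])/c["fy"]],float); s=d.copy()
    for _ in range(20): s=d/(1+c["k1"]*(s@s))
    R=np.array(c["R"]);t=np.array(c["t"]); o=-R.T@t; r=R.T@np.r_[s,1]
    return o+r*(z-o[2])/r[2]
def proj(c,X):
    p=np.array(c["R"])@np.array(X)+np.array(c["t"]); s=p[:2]/p[2]; s=s*(1+c["k1"]*(s@s))
    return np.array([s[0]*c["fx"]+c["cx"],s[1]*c["fy"]+c["cy"]])
E
python3 - <<'E'
from h import *
for n in("top","scene"):
    c=snap(n,f"pics/{n}1.png"); print(n,-np.array(c["R"]).T@c["t"],c["fx"],c["k1"])
s=bot.read_state();print(s)
E
```

```text
top [ 0.31398009 -0.00478635  1.16477836] 414.3004078596851 -0.0042439206538754165
scene [ 1.44877924 -0.29958024  0.73810333] 480.0057518278128 -0.1427414308079235
{'time': 0.1, 'q': array([ 1.20010157e+00,  2.64665402e-01,  1.60523861e+00, -1.27792081e-05,
        1.27367707e+00, -3.69263513e-02]), 'joint_vel': array([-9.85144461e-04, -2.14241944e-04, -1.94743997e-03,  8.85117138e-05,
       -9.50979732e-04,  6.35692353e-04]), 'joint_torque': array([-3.09812467e-04, -5.16714656e+01, -3.68587947e+01, -1.28892007e-04,
        6.23634551e-03,  1.11416225e-05]), 'tool_pos': array([0.22092034, 0.63713441, 0.23009424]), 'tcp_rot': array([-5.21781071e-01, -3.09756132e+00,  3.06227166e-03]), 'wrist_force': array([ 0.32418072, -0.46255016, -0.07997574]), 'torque': array([ 0.00927366, -0.07684404,  0.05050392]), 'grip_force': 0.0, 'width': 0.9989119220188933}
```

View pics/top1.png

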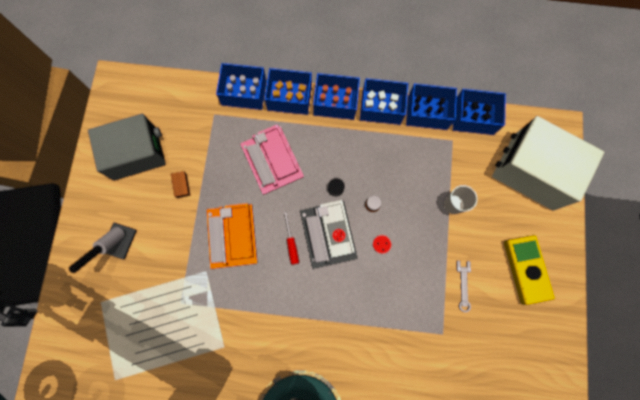

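View pics/scene1.png

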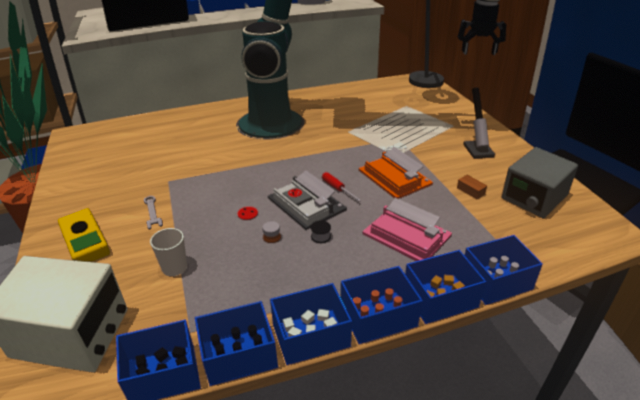

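The top view shows the grey jig around (330,233). Its flap is on the left (+y), the jaw is near (323,210), and the carrier's red disc is at (338,235). The spool is at (336,186), the tin at (373,203), the spare board at (381,243) and the screwdriver at (291,240). I'll zoom in next.

```bash
python3 - <<'E'
from h import *
a=cv2.imread('pics/top1.png')[190:280,280:370]; a=cv2.resize(a,(540,540),interpolation=cv2.INTER_CUBIC)
b=cv2.imread('pics/scene1.png')[160:235,260:360]; b=cv2.resize(b,(800,600),interpolation=cv2.INTER_CUBIC)
cv2.imwrite('pics/topz.png',a); cv2.imwrite('pics/scz.png',b)
E
```

```text
(no output)
```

View pics/topz.png

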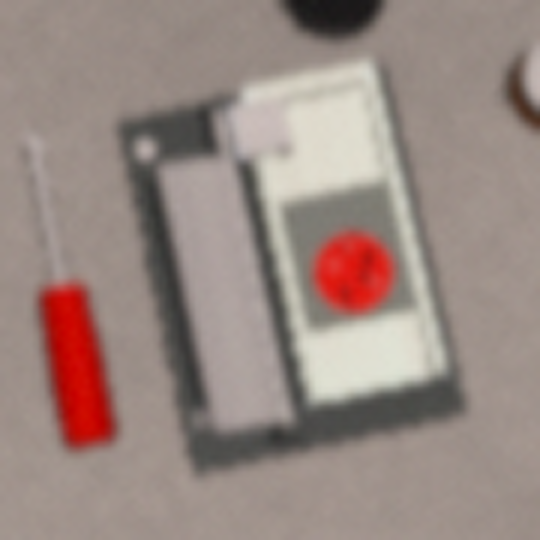

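View pics/scz.png

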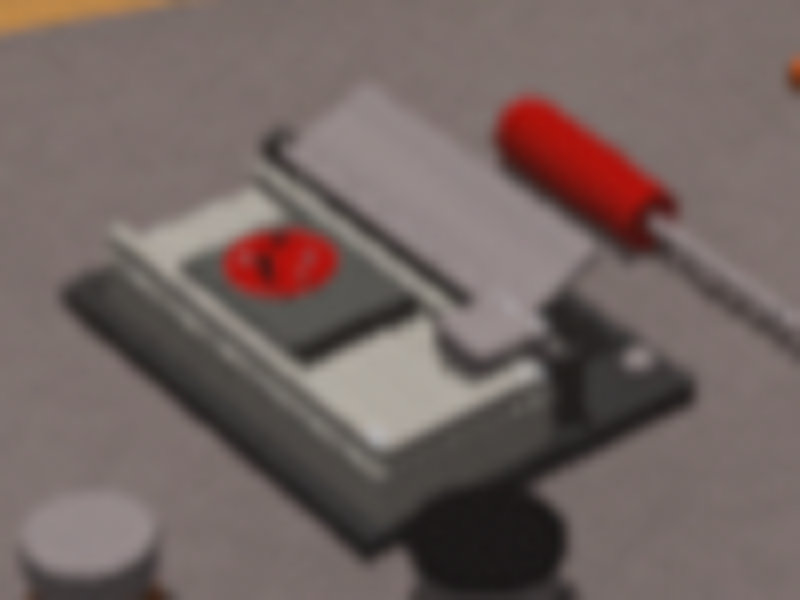

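The zoom confirms the layout: jaw at the far end (+x), carrier trailing edge at the near side, channel open towards the robot. Next I'll fit the jig pose using both cameras.

```bash
python3 - <<'E'
from h import *
from scipy.optimize import least_squares
T=load('pics/top1.npz');S=load('pics/scene1.npz')
tz=lambda p:(280+(p[0]+.5)/6-.5,190+(p[1]+.5)/6-.5)
sz=lambda p:(260+(p[0]+.5)/8-.5,160+(p[1]+.5)/8-.5)
o=[(T,tz,(-93,90,10),(200,470)),(T,tz,(77,90,10),(122,122)),(T,tz,(-93,-40,10),(463,410)),(T,tz,(75,-33,38),(380,62)),(T,tz,(-75,-33,38),(447,372)),
(S,sz,(-93,-40,10),(65,295)),(S,sz,(77,-40,10),(370,555)),(S,sz,(77,90,10),(690,390)),(S,sz,(-75,-33,38),(112,232)),(S,sz,(75,-33,38),(385,470))]
def W(p,X):
    c,s=np.cos(p[2]),np.sin(p[2]); return np.array([p[0]+c*X[0]-s*X[1],p[1]+s*X[0]+c*X[1],X[2]])
def J(p,w):
    c,s=np.cos(p[2]),np.sin(p[2]);d=np.array(w[:2])-p[:2];return np.round([1e3*(c*d[0]+s*d[1]),1e3*(-s*d[0]+c*d[1])],1)
f=lambda p,o=o:np.concatenate([proj(c,W(p,np.array(X)/1e3))-z(q) for c,z,X,q in o])
r=least_squares(f,[.45,0,.22],loss='soft_l1');p=r.x
print(p,np.degrees(p[2]));print(f(p).reshape(-1,2).round(1))
for sub in(o[:5],o[5:]): print(least_squares(lambda p:f(p,sub),p).x)
for q in[(283,207),(388,185),(412,302),(305,328),(354,272)]: print('carrier',J(p,pt(T,*tz(q),.04)))
for q in[(410,300),(305,355)]: print('carrier lead sc',J(p,pt(S,*sz(q),.04)))
print('flapmid top',J(p,pt(T,*tz((228,292)),.043)))
np.save('jig.npy',p)
s=bot.read_state(); from scipy.spatial.transform import Rotation as Ro
R=Ro.from_rotvec(s['tcp_rot']).as_matrix();print(R.round(4))
yj=np.array([-np.sin(p[2]),np.cos(p[2]),0]);xj=np.array([yj[1],-yj[0],0])
Rg=np.c_[-xj,yj,[0,0,-1]]
print('turn deg',np.degrees(Ro.from_matrix(R.T@Rg).as_rotvec()))
g=W(p,np.array([-58,30,90])/1e3);print(g,'shift',R.T@(g-s['tool_pos']))
E
```

```text
[ 0.50383431 -0.04376624  0.32739701] 18.758467073939997
[[-1.3 -0.3]
 [-0.8 -1.1]
 [ 0.6 -0.2]
 [-0.9 -1.5]
 [ 0.2 -0.7]
 [-0.7 -1. ]
 [-0.8 -1.3]
 [ 0.8 -0.9]
 [-1.3  0.2]
 [-1.2 -1.4]]
[ 0.50185423 -0.0453336   0.32353723]
[ 0.50781815 -0.04327363  0.32495257]
carrier [12.6 24.5]
carrier [ 12.4 -24.9]
carrier [-42.6 -23.4]
carrier [-43.9  26.8]
carrier [-23.6  -0.6]
carrier lead sc [18.6 21.4]
carrier lead sc [ 21.9 -21.1]
flapmid top [-20.8  57.6]
[[-9.448e-01  3.276e-01 -7.000e-04]
 [ 3.276e-01  9.448e-01 -1.900e-03]
 [ 1.000e-04 -2.000e-03 -1.000e+00]]
turn deg [ -0.10853862  -0.04102358 -37.88176028]
[ 0.43926774 -0.03401137  0.09      ] shift [-0.42617552 -0.56229847  0.14118601]
```

Emit:
step_arm:
  series:
    - {"x": -0.5, "y": -0.65, "z": 0, "az": -0.667, "grip": -0.165}
    - {"x": -0.5, "y": -0.65, "z": 0, "az": -0.667, "grip": -0.165}
    - {"x": -0.5, "y": -0.65, "z": 0, "az": -0.667, "grip": -0.165}
    - {"x": -0.5, "y": -0.65, "z": 0, "az": -0.667, "grip": -0.165}
    - {"x": -0.5, "y": -0.65, "z": 0, "az": -0.667, "grip": -0.165}
    - {"x": -0.5, "y": -0.65, "z": 0, "az": -0.667, "grip": -0.165}
    - {"x": -0.5, "y": -0.65, "z": 0, "az": -0.667, "grip": -0.165}
    - {"x": -0.5, "y": -0.65, "z": 0, "az": -0.667, "grip": -0.165}
    - {"x": -0.5, "y": -0.65, "z": 0, "az": -0.667, "grip": -0.165}
    - {"x": -0.5, "y": -0.65, "z": 0, "az": -0.667, "grip": -0.165}

```text
validation failed for argument at $.se...
```

```bash
cat >> h.py <<'E'
from scipy.spatial.transform import Rotation as Ro
def W(p,X):
    c,s=np.cos(p[2]),np.sin(p[2]); return np.array([p[0]+c*X[0]-s*X[1],p[1]+s*X[0]+c*X[1],X[2]])
def J(p,w):
    c,s=np.cos(p[2]),np.sin(p[2]);d=np.array(w[:2])-p[:2];return np.round([1e3*(c*d[0]+s*d[1]),1e3*(-s*d[0]+c*d[1])],1)
def plan(gx,gy,gz):
    p=np.load('jig.npy');s=bot.read_state();R=Ro.from_rotvec(s['tcp_rot']).as_matrix()
    c,n=np.cos(p[2]),np.sin(p[2]);Rg=np.array([[-c,-n,0],[-n,c,0],[0,0,-1]])
    g=W(p,np.array([gx,gy,gz])/1e3)
    print('t',s['time'],'jig now',J(p,s['tool_pos']),s['tool_pos'][2],'w',s['width']*85,'F',s['wrist_force'].round(2))
    print('shift norm',(R.T@(g-s['tool_pos'])/.5).round(4),'turn norm',(np.degrees(Ro.from_matrix(R.T@Rg).as_rotvec())/30).round(4))
E
python3 -c "
from h import *
plan(-62,30,150)"
```

```text
t 0.1 jig now [-48.9 735.7] 0.2300942384736876 w 84.90751337160593 F [ 0.32 -0.46 -0.08]
shift norm [-0.846  -1.1297  0.1624] turn norm [-0.0036 -0.0014 -1.2627]
```

Emit:
step_arm:
  series:
    - {"x": -0.5, "y": -0.65, "z": 0.01, "ax": 0.0, "ay": 0.0, "az": -0.66, "grip": -0.16}

```text
time: 0.2
tool_pos: [0.2356, 0.5933, 0.2289]
tcp_rot: [-0.279, -3.128, -0.001]
wrist_force: [1.4, -0.7, -0.8]
width: 0.859
grip_force: 0.0
```

Emit:
step_arm:
  series:
    - {"x": -0.5, "y": -0.65, "z": 0.01, "ax": 0.0, "ay": 0.0, "az": -0.5, "grip": -0.165}
    - {"x": -0.5, "y": -0.65, "z": 0.01, "ax": 0.0, "ay": 0.0, "az": -0.5, "grip": -0.165}
    - {"x": -0.5, "y": -0.65, "z": 0.01, "ax": 0.0, "ay": 0.0, "az": -0.5, "grip": -0.165}
    - {"x": -0.5, "y": -0.65, "z": 0.01, "ax": 0.0, "ay": 0.0, "az": -0.5, "grip": -0.165}
    - {"x": -0.5, "y": -0.65, "z": 0.01, "ax": 0.0, "ay": 0.0, "az": -0.5, "grip": -0.165}
    - {"x": -0.5, "y": -0.65, "z": 0.01, "ax": 0.0, "ay": 0.0, "az": -0.5, "grip": -0.165}
    - {"x": -0.5, "y": -0.65, "z": 0.01, "ax": 0.0, "ay": 0.0, "az": -0.5, "grip": -0.165}
    - {"x": -0.5, "y": -0.65, "z": 0.01, "ax": 0.0, "ay": 0.0, "az": -0.5, "grip": -0.165}

```text
time: 1.0
tool_pos: [0.419, 0.2321, 0.2255]
tcp_rot: [0.123, -3.139, 0.0]
wrist_force: [1.3, 0.6, 0.5]
width: 0.582
grip_force: 0.0
```

```bash
python3 -c "
from h import *
plan(-62,30,150)"
```

```text
t 1.0 jig now [  8.4 288.5] 0.22551884183659154 w 49.48447721257042 F [1.33 0.59 0.55]
shift norm [ 0.0089 -0.5357  0.1511] turn norm [-1.000e-04 -1.000e-04 -4.756e-01]
```

Emit:
step_arm:
  series:
    - {"x": 0.01, "y": -0.53, "z": 0.1, "ax": 0.0, "ay": 0.0, "az": -0.476, "grip": -0.165}
    - {"x": 0.01, "y": -0.53, "z": 0.1, "ax": 0.0, "ay": 0.0, "az": -0.476, "grip": -0.165}
    - {"x": 0.01, "y": -0.53, "z": 0.1, "ax": 0.0, "ay": 0.0, "az": -0.476, "grip": -0.165}
    - {"x": 0.01, "y": -0.53, "z": 0.1, "ax": 0.0, "ay": 0.0, "az": -0.476, "grip": -0.165}
    - {"x": 0.01, "y": -0.53, "z": 0.1, "ax": 0.0, "ay": 0.0, "az": -0.476, "grip": -0.165}
    - {"x": 0.01, "y": -0.53, "z": 0.1, "ax": 0.0, "ay": 0.0, "az": -0.476, "grip": -0.165}
    - {"x": 0.01, "y": -0.53, "z": 0.1, "ax": 0.0, "ay": 0.0, "az": -0.476, "grip": -0.165}
    - {"x": 0.01, "y": -0.53, "z": 0.1, "ax": 0.0, "ay": 0.0, "az": -0.476, "grip": -0.165}
    - {"x": 0.01, "y": -0.53, "z": 0.1, "ax": 0.0, "ay": 0.0, "az": -0.476, "grip": -0.165}

```text
time: 1.9
tool_pos: [0.4344, -0.0298, 0.1758]
tcp_rot: [0.513, -3.099, -0.001]
wrist_force: [0.6, 0.4, -0.7]
width: 0.584
grip_force: 0.0
```

```bash
python3 - <<'E'
from h import *
c=snap("wrist","pics/w1.png"); plan(-62,30,110)
im=cv2.resize(cv2.imread("pics/w1.png"),(800,500)); cv2.imwrite("pics/w1z.png",im)
p=np.load('jig.npy')
for X in[(-93,90,10),(77,90,10),(-93,-40,10),(77,-40,10),(-75,-33,38),(75,-33,38),(-44,25,40),(-44,-25,40)]: print(X,(proj(c,W(p,np.array(X)/1e3))*1.25).round())
E
```

```text
t 1.95 jig now [-61.   35.7] 0.17597296805669904 w 49.483828689658544 F [0.32 0.04 0.69]
shift norm [ 0.002  -0.0115  0.1319] turn norm [0.0004 0.0007 0.0022]
(-93, 90, 10) [474. 183.]
(77, 90, 10) [463. 380.]
(-93, -40, 10) [299. 183.]
(77, -40, 10) [313. 380.]
(-75, -33, 38) [301. 215.]
(75, -33, 38) [315. 399.]
(-44, 25, 40) [386. 259.]
(-44, -25, 40) [315. 259.]
```

View pics/w1z.png

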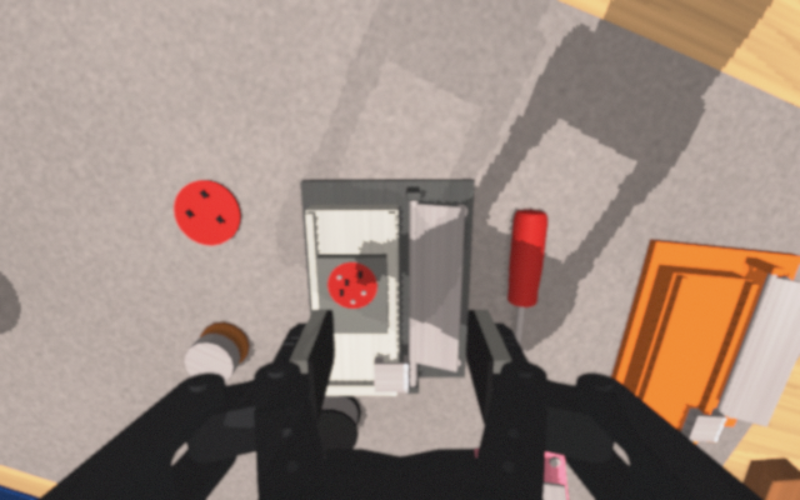

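The wrist view agrees with the fit to within about 3 mm. The foot-plate corners at (303,180) and (474,180) were predicted at row 183. The carrier's trailing edge is at row 255, about 2–3 mm nearer −x. Descending at jig x ≈ −64.

Emit:
step_arm:
  series:
    - {"x": 0.006, "y": -0.011, "z": 0.08, "ax": 0.0, "ay": 0.0, "az": 0.0, "grip": -0.165}
    - {"x": 0.006, "y": -0.011, "z": 0.16, "ax": 0.0, "ay": 0.0, "az": 0.0, "grip": -0.165}
    - {"x": 0.006, "y": -0.011, "z": 0.22, "ax": 0.0, "ay": 0.0, "az": 0.0, "grip": -0.165}
    - {"x": 0.006, "y": -0.011, "z": 0.24, "ax": 0.0, "ay": 0.0, "az": 0.0, "grip": -0.165}
    - {"x": 0.006, "y": -0.011, "z": 0.24, "ax": 0.0, "ay": 0.0, "az": 0.0, "grip": -0.165}
    - {"x": 0.006, "y": -0.011, "z": 0.24, "ax": 0.0, "ay": 0.0, "az": 0.0, "grip": -0.165}

```text
time: 2.55
tool_pos: [0.4347, -0.0363, 0.0571]
tcp_rot: [-0.513, 3.097, -0.001]
wrist_force: [0.8, -0.2, -0.4]
width: 0.587
grip_force: 0.0
```

```bash
python3 - <<'E'
from h import *
plan(-64,30,30)
c=snap("scene","pics/s2.png"); cv2.imwrite("pics/s2z.png",cv2.resize(c["img"][135:235,240:370,::-1],(780,600),interpolation=cv2.INTER_CUBIC))
E
```

```text
t 2.55 jig now [-63.1  29.3] 0.05708958883476255 w 49.85989850392605 F [ 0.8  -0.16 -0.36]
shift norm [0.002  0.0015 0.0542] turn norm [-0.0017  0.0035  0.002 ]
```

View pics/s2z.png

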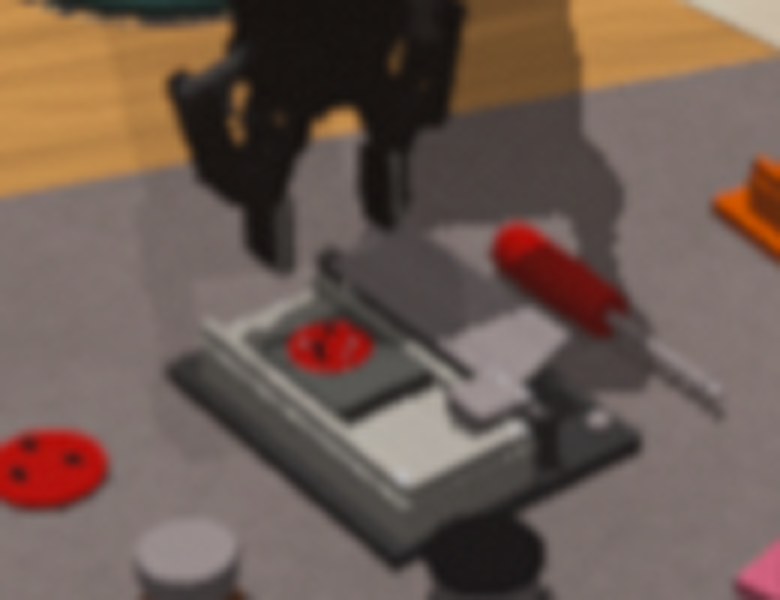

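The scene view shows both tips just above the jig: the pusher at (280,268), behind the carrier, and the other at (385,225), over the flap. Continuing down and checking force.

Emit:
step_arm:
  series:
    - {"x": 0.0, "y": 0.0, "z": 0.014, "ax": 0.0, "ay": 0.0, "az": 0.0, "grip": -0.165}
    - {"x": 0.0, "y": 0.0, "z": 0.024, "ax": 0.0, "ay": 0.0, "az": 0.0, "grip": -0.165}
    - {"x": 0.0, "y": 0.0, "z": 0.024, "ax": 0.0, "ay": 0.0, "az": 0.0, "grip": -0.165}

```text
time: 2.9
tool_pos: [0.433, -0.0367, 0.0435]
tcp_rot: [0.512, -3.099, -0.0]
wrist_force: [0.4, -0.3, -1.0]
width: 0.584
grip_force: 0.0
```

Emit:
step_arm:
  series:
    - {"x": 0.0, "y": 0.0, "z": 0.008, "ax": 0.0, "ay": 0.0, "az": 0.0, "grip": -0.165}
    - {"x": 0.0, "y": 0.0, "z": 0.012, "ax": 0.0, "ay": 0.0, "az": 0.0, "grip": -0.165}
    - {"x": 0.0, "y": 0.0, "z": 0.012, "ax": 0.0, "ay": 0.0, "az": 0.0, "grip": -0.165}

```text
time: 3.2
tool_pos: [0.4336, -0.0368, 0.0379]
tcp_rot: [-0.511, 3.099, -0.0]
wrist_force: [-1.6, -0.1, 3.3]
width: 0.588
grip_force: 1.7
```

Emit:
step_arm:
  series:
    - {"x": 0.0, "y": 0.0, "z": 0.008, "ax": 0.0, "ay": 0.0, "az": 0.0, "grip": -0.165}
    - {"x": 0.0, "y": 0.0, "z": 0.012, "ax": 0.0, "ay": 0.0, "az": 0.0, "grip": -0.165}
    - {"x": 0.0, "y": 0.0, "z": 0.012, "ax": 0.0, "ay": 0.0, "az": 0.0, "grip": -0.165}

```text
time: 3.5
tool_pos: [0.4342, -0.0364, 0.0325]
tcp_rot: [-0.511, 3.098, 0.001]
wrist_force: [-1.6, 2.3, 6.7]
width: 0.582
grip_force: 3.4
```

```bash
python3 - <<'E'
from h import *
plan(-64,30,30)
c=snap("scene","pics/s3.png"); cv2.imwrite("pics/s3z.png",cv2.resize(c["img"][150:225,260:360,::-1],(800,600),interpolation=cv2.INTER_CUBIC))
E
```

```text
t 3.5 jig now [-63.5  29.3] 0.03245722688711973 w 49.50149640855365 F [-1.6   2.28  6.69]
shift norm [0.0009 0.0013 0.0049] turn norm [ 0.0004  0.0027 -0.0014]
```

View pics/s3z.png

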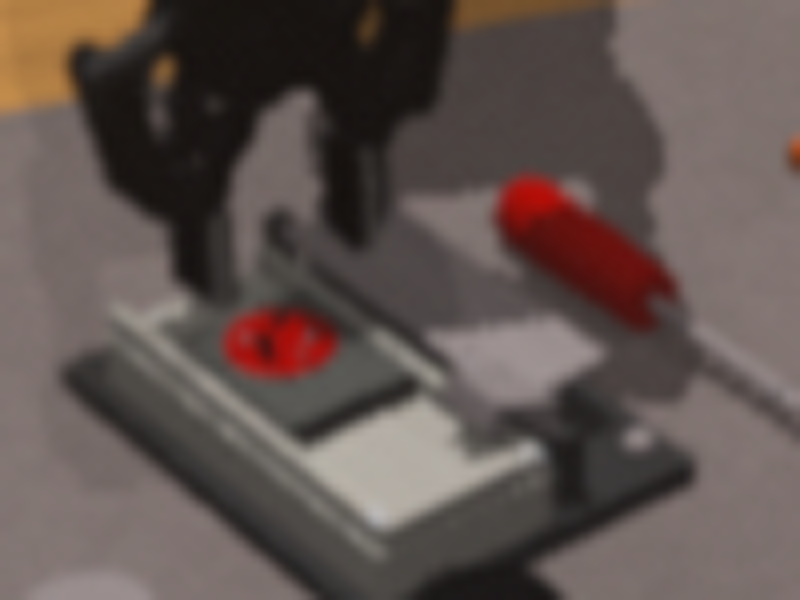

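The jaw has lifted, and the pusher's tip at (215,295) sits at the carrier's trailing edge. Before pushing, I'll use the wrist moment to check that the load is on the flap finger alone.

```bash
cat >> h.py <<'E'
def wrench(n=4):
    p=np.load('jig.npy');c,s=np.cos(p[2]),np.sin(p[2]);A=np.array([[c,s,0],[-s,c,0],[0,0,1]]);L=[]
    for _ in range(n):
        imaging.read_camera("top");q=bot.read_state();L.append(np.r_[A@q['wrist_force'],A@q['torque']])
    m=np.mean(L,0);print('F jig',m[:3].round(2),'M',m[3:].round(3),'sd',np.std(L,0).round(2),'ycop mm',1e3*m[3]/m[2])
E
python3 -c "
from h import *
wrench()"
```

```text
F jig [-0.31  1.74  6.74] M [0.518 0.07  0.022] sd [0.48 0.84 0.79 0.02 0.03 0.02] ycop mm 76.91486141118096
```

The moment fits a load on the flap finger alone. Lowering 1.5 mm more, then pushing towards jig +x (tool −x).

Emit:
step_arm:
  series:
    - {"x": 0.0, "y": 0.0, "z": 0.003, "ax": 0.0, "ay": 0.0, "az": 0.0, "grip": -0.165}
    - {"x": -0.01, "y": 0.0, "z": 0.003, "ax": 0.0, "ay": 0.0, "az": 0.0, "grip": -0.165}
    - {"x": -0.02, "y": 0.0, "z": 0.003, "ax": 0.0, "ay": 0.0, "az": 0.0, "grip": -0.165}
    - {"x": -0.03, "y": 0.0, "z": 0.003, "ax": 0.0, "ay": 0.0, "az": 0.0, "grip": -0.165}
    - {"x": -0.04, "y": 0.0, "z": 0.003, "ax": 0.0, "ay": 0.0, "az": 0.0, "grip": -0.165}
    - {"x": -0.05, "y": 0.0, "z": 0.003, "ax": 0.0, "ay": 0.0, "az": 0.0, "grip": -0.165}
    - {"x": -0.05, "y": 0.0, "z": 0.003, "ax": 0.0, "ay": 0.0, "az": 0.0, "grip": -0.165}

```text
time: 4.45
tool_pos: [0.4576, -0.0286, 0.0313]
tcp_rot: [0.512, -3.099, -0.0]
wrist_force: [-2.6, -0.1, 10.4]
width: 0.58
grip_force: 5.2
```

```bash
python3 - <<'E'
from h import *
wrench(); plan(-9,30,31)
c=snap("scene","pics/s4.png"); cv2.imwrite("pics/s4z.png",cv2.resize(c["img"][150:225,260:360,::-1],(800,600),interpolation=cv2.INTER_CUBIC))
E
```

```text
F jig [-2.66  1.13 10.24] M [0.474 0.447 0.049] sd [0.16 0.25 0.44 0.01 0.   0.01] ycop mm 46.3064982495278
t 4.65 jig now [-39.   29.2] 0.03136248121836234 w 49.705829028426706 F [-3.05 -0.02 10.32]
shift norm [-0.0599  0.0015  0.0007] turn norm [ 0.      0.0007 -0.0002]
```

View pics/s4z.png

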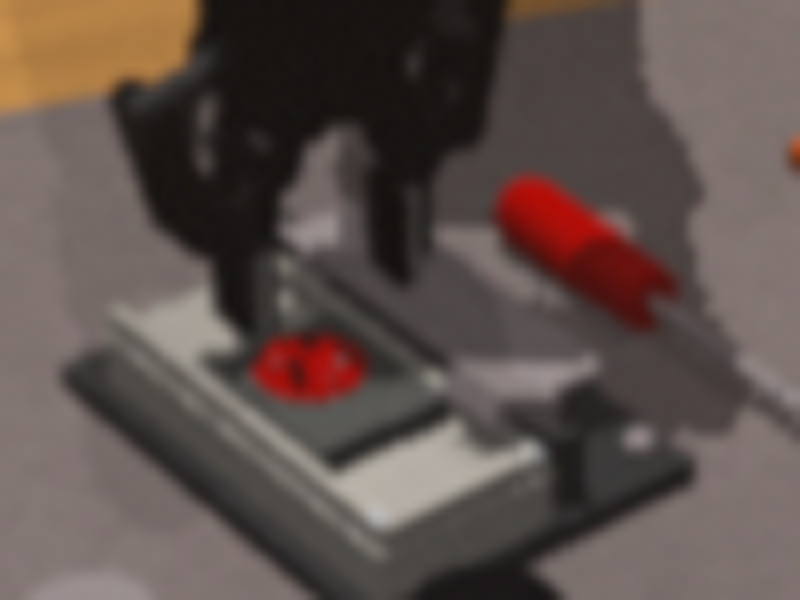

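```bash
python3 - <<'E'
from h import *
p=np.load('jig.npy');S=load('pics/s4.npz');z=lambda q:(260+(q[0]+.5)/8-.5,150+(q[1]+.5)/8-.5)
for n,q in(('lead before',(303,438)),('lead now',(338,465)),('lead now R',(447,402)),('before R',(413,380)),('trail now L',(210,355))): print(n,J(p,pt(S,*z(q),.04)))
for X in[(-28,5,35),(-28,-9,35),(-28,5,32),(-28,5,40),(-30,-25,40),(-30,25,40),(75,-33,38)]:
    u=proj(S,W(p,np.array(X)/1e3));print(X,((u-[260,150])*8).round())
E
```

```text
lead before [ 22.8 -22.4]
lead now [ 40.7 -22.1]
lead now R [35.2 23.5]
before R [19.2 22.2]
trail now L [-31.5 -20.1]
(-28, 5, 35) [279. 341.]
(-28, -9, 35) [242. 357.]
(-28, 5, 32) [279. 349.]
(-28, 5, 40) [278. 328.]
(-30, -25, 40) [196. 359.]
(-30, 25, 40) [325. 303.]
(75, -33, 38) [372. 535.]
```

The carrier moved about 17 mm against 24 mm of fingertip travel, so the push is clean on its trailing edge after the initial gap of about 7 mm. About 32 mm remains.

Emit:
step_arm:
  series:
    - {"x": -0.01, "y": 0.0, "z": -0.001, "ax": 0.0, "ay": 0.0, "az": 0.0, "grip": -0.165}
    - {"x": -0.02, "y": 0.0, "z": -0.001, "ax": 0.0, "ay": 0.0, "az": 0.0, "grip": -0.165}
    - {"x": -0.03, "y": 0.0, "z": -0.001, "ax": 0.0, "ay": 0.0, "az": 0.0, "grip": -0.165}
    - {"x": -0.04, "y": 0.0, "z": -0.001, "ax": 0.0, "ay": 0.0, "az": 0.0, "grip": -0.165}
    - {"x": -0.05, "y": 0.0, "z": -0.001, "ax": 0.0, "ay": 0.0, "az": 0.0, "grip": -0.165}
    - {"x": -0.052, "y": 0.0, "z": -0.001, "ax": 0.0, "ay": 0.0, "az": 0.0, "grip": -0.165}
    - {"x": -0.052, "y": 0.0, "z": -0.001, "ax": 0.0, "ay": 0.0, "az": 0.0, "grip": -0.165}

```text
time: 5.4
tool_pos: [0.4818, -0.0204, 0.0317]
tcp_rot: [0.512, -3.099, 0.0]
wrist_force: [-2.1, -0.2, 9.8]
width: 0.589
grip_force: 4.7
```

```bash
python3 -c "
from h import *
wrench(); plan(-6,30,31)"
```

```text
F jig [-3.23  0.35  9.34] M [0.353 0.561 0.108] sd [0.09 0.51 0.46 0.02 0.03 0.02] ycop mm 37.8354033750274
t 5.6 jig now [-13.3  29.1] 0.03171977486283796 w 49.557919835225285 F [-2.97 -1.12  9.03]
shift norm [-0.0146  0.0017  0.0014] turn norm [-0.0003 -0.0004  0.0001]
```

Now creeping until the force shows the stop.

Emit:
step_arm:
  series:
    - {"x": -0.004, "y": 0.0, "z": 0.0, "ax": 0.0, "ay": 0.0, "az": 0.0, "grip": -0.165}
    - {"x": -0.008, "y": 0.0, "z": 0.0, "ax": 0.0, "ay": 0.0, "az": 0.0, "grip": -0.165}
    - {"x": -0.008, "y": 0.0, "z": 0.0, "ax": 0.0, "ay": 0.0, "az": 0.0, "grip": -0.165}

```text
time: 5.9
tool_pos: [0.4855, -0.0192, 0.0317]
tcp_rot: [0.512, -3.099, 0.0]
wrist_force: [-4.3, -1.0, 9.8]
width: 0.587
grip_force: 5.0
```

Emit:
step_arm:
  series:
    - {"x": -0.003, "y": 0.0, "z": 0.0, "ax": 0.0, "ay": 0.0, "az": 0.0, "grip": -0.165}
    - {"x": -0.003, "y": 0.0, "z": 0.0, "ax": 0.0, "ay": 0.0, "az": 0.0, "grip": -0.165}

```text
time: 6.1
tool_pos: [0.4868, -0.0188, 0.0317]
tcp_rot: [0.512, -3.099, 0.0]
wrist_force: [-3.6, -0.5, 9.0]
width: 0.582
grip_force: 5.1
```

```bash
python3 - <<'E'
from h import *
wrench(); plan(-6,30,31)
c=snap("scene","pics/s5.png"); cv2.imwrite("pics/s5z.png",cv2.resize(c["img"][150:225,260:360,::-1],(800,600),interpolation=cv2.INTER_CUBIC))
E
```

```text
F jig [-3.98  0.18  9.43] M [0.33  0.669 0.061] sd [0.71 0.4  0.2  0.01 0.01 0.03] ycop mm 34.99092735310934
t 6.3 jig now [-8.1 29.2] 0.03166955757966071 w 49.27654499210112 F [-4.6  -1.33  9.21]
shift norm [-0.0042  0.0017  0.0013] turn norm [-0.     -0.0015  0.0001]
```

View pics/s5z.png

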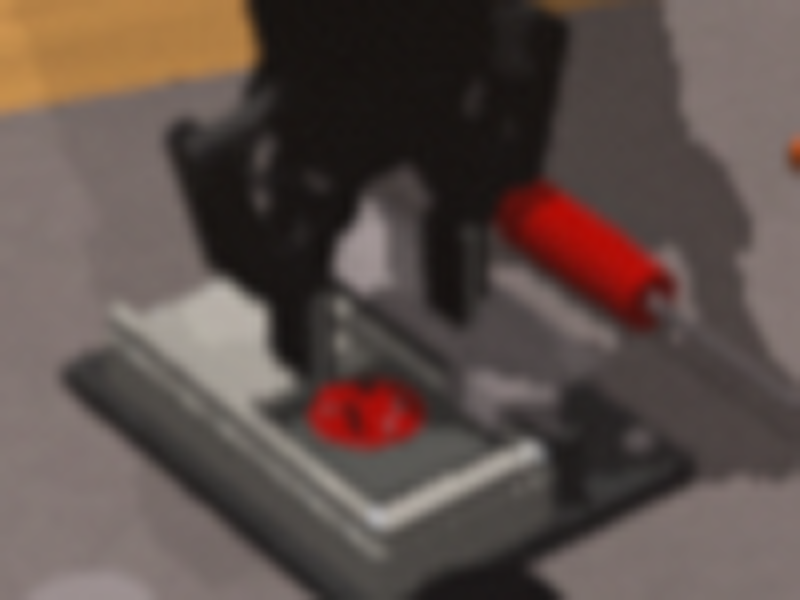

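The carrier is under the raised jaw, with its leading edge close to the stop near (380,515). The force isn't decisive yet, so I'll keep creeping.

Emit:
step_arm:
  series:
    - {"x": -0.002, "y": 0.0, "z": 0.0, "ax": 0.0, "ay": 0.0, "az": 0.0, "grip": -0.165}
    - {"x": -0.003, "y": 0.0, "z": 0.0, "ax": 0.0, "ay": 0.0, "az": 0.0, "grip": -0.165}
    - {"x": -0.003, "y": 0.0, "z": 0.0, "ax": 0.0, "ay": 0.0, "az": 0.0, "grip": -0.165}

```text
time: 6.65
tool_pos: [0.4869, -0.0186, 0.0315]
tcp_rot: [0.512, -3.096, 0.0]
wrist_force: [-6.7, -3.2, 13.2]
width: 0.586
grip_force: 6.9
```

Emit:
step_arm:
  series:
    - {"x": -0.002, "y": 0.0, "z": 0.0, "ax": 0.0, "ay": 0.0, "az": 0.0, "grip": -0.165}
    - {"x": -0.003, "y": 0.0, "z": 0.0, "ax": 0.0, "ay": 0.0, "az": 0.0, "grip": -0.165}
    - {"x": -0.003, "y": 0.0, "z": 0.0, "ax": 0.0, "ay": 0.0, "az": 0.0, "grip": -0.165}

```text
time: 6.95
tool_pos: [0.4871, -0.0186, 0.0314]
tcp_rot: [0.512, -3.093, 0.001]
wrist_force: [-11.0, -4.0, 16.0]
width: 0.581
grip_force: 8.8
```

```bash
python3 -c "
from h import *
wrench(); plan(-6,30,31)"
```

```text
F jig [-11.38  -0.74  16.37] M [-0.037  1.883 -0.13 ] sd [0.16 0.31 0.41 0.02 0.01 0.03] ycop mm -2.2780270278469485
t 7.15 jig now [-7.7 29.2] 0.03141016000324459 w 49.469203267355184 F [-10.74  -4.45  16.06]
shift norm [-0.0035  0.0015  0.0008] turn norm [ 0.001  -0.0118  0.0006]
```

The pusher has stalled at front x ≈ 3–4 mm in the fitted frame (true value about 5, given the bias), and Fx has risen from 3 to 11 N, so the carrier is home. I'll back off 5 mm with the flap still held so the lift doesn't drag the carrier, then go up.

Emit:
step_arm:
  series:
    - {"x": 0.008, "y": 0.0, "z": 0.0, "ax": 0.0, "ay": 0.0, "az": 0.0, "grip": -0.165}
    - {"x": 0.014, "y": 0.0, "z": 0.0, "ax": 0.0, "ay": 0.0, "az": 0.0, "grip": -0.165}
    - {"x": 0.014, "y": 0.0, "z": 0.0, "ax": 0.0, "ay": 0.0, "az": 0.0, "grip": -0.165}
    - {"x": 0.014, "y": 0.0, "z": -0.01, "ax": 0.0, "ay": 0.0, "az": 0.0, "grip": -0.165}
    - {"x": 0.014, "y": 0.0, "z": -0.025, "ax": 0.0, "ay": 0.0, "az": 0.0, "grip": -0.165}
    - {"x": 0.014, "y": 0.0, "z": -0.05, "ax": 0.0, "ay": 0.0, "az": 0.0, "grip": -0.165}
    - {"x": 0.014, "y": 0.0, "z": -0.1, "ax": 0.0, "ay": 0.0, "az": 0.0, "grip": -0.165}
    - {"x": 0.014, "y": 0.0, "z": -0.18, "ax": 0.0, "ay": 0.0, "az": 0.0, "grip": -0.165}
    - {"x": 0.014, "y": 0.0, "z": -0.26, "ax": 0.0, "ay": 0.0, "az": 0.0, "grip": -0.165}
    - {"x": 0.06, "y": 0.0, "z": -0.3, "ax": 0.0, "ay": 0.0, "az": 0.0, "grip": -0.165}
    - {"x": 0.12, "y": 0.0, "z": -0.3, "ax": 0.0, "ay": 0.0, "az": 0.0, "grip": -0.165}
    - {"x": 0.12, "y": 0.0, "z": -0.3, "ax": 0.0, "ay": 0.0, "az": 0.0, "grip": -0.165}

```text
time: 8.35
tool_pos: [0.4304, -0.0373, 0.1817]
tcp_rot: [0.511, -3.099, 0.001]
wrist_force: [1.0, -0.8, -0.6]
width: 0.585
grip_force: 0.0
```

```bash
python3 - <<'E'
from h import *
plan(-6,30,31)
c=snap("scene","pics/s6.png"); w=snap("wrist","pics/w6.png")
a=cv2.resize(c["img"][150:225,260:360,::-1],(600,450),interpolation=cv2.INTER_CUBIC)
p=np.load('jig.npy');u,v=proj(w,W(p,np.array([0,10,35])/1e3)).astype(int);print(u,v)
b=w["img"][max(0,v-90):v+90,max(0,u-45):u+35,::-1];b=cv2.resize(b,(200,450))
cv2.imwrite("pics/fin.png",np.hstack([a,b]))
E
```

```text
t 8.35 jig now [-67.4  29.7] 0.18171516403864107 w 49.73173445510109 F [ 0.98 -0.77 -0.56]
shift norm [-0.1231  0.0008  0.3014] turn norm [-0.0007 -0.0011 -0.0016]
300 251
```

View pics/fin.png

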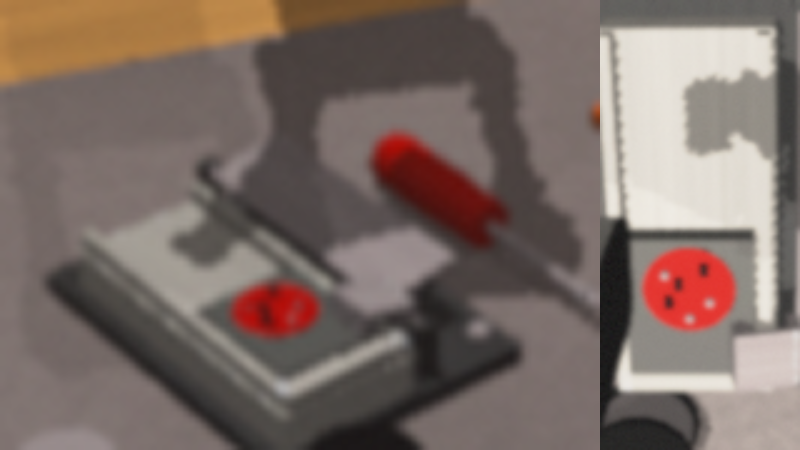

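The final view shows the carrier's leading edge flush with the stop strip (wrist crop, row 373) and the jaw closed on its corner at (765,360). The bystanders in view haven't moved. Handing in.

```bash
python3 -c "
from workcell import bot
print(bot.finish_job())"
```

```text
the job is handed in; nothing more can be done
None
```

The job is handed in: the carrier is home against the end stop with the clip's jaw closed on it, and the arm is clear. That rests on the final pictures and the force rise at the stop; the hand-in returned no verdict.

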